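# Seat a cuvette carrier in a sprung plate holder

## Robot

A 6-joint arm with a two-finger parallel gripper is mounted at the origin on the work surface. World frame = base frame: x ahead of the robot, y to its left, z up, the work surface at z = 0. Lengths are in m, angles in rad, forces in N, time in s.
With the tool pointing down it reaches from about 0.275 to 0.75 m from the base axis. Payload 10.2 kg.
Tool frame: the origin (TCP) lies midway between the tips of the shut fingers; the grasp point (between the pads) lies 19 mm behind it; z points along the fingers, y is the direction in which the jaws open and shut (so a half turn about z gives the same grasp; the last joint's range is limited). The gripper opens to 88 mm and grips with 3 to 60 N. Pads are 18 mm wide; open, the fingers measure 123 mm over their backs; the gripper's body (75 mm by 187 mm) begins 45 mm behind the grasp point.
Start: joints at [1.014, 0.313, 1.498, -0, 1.331, -0.223], TCP at [0.172, 0.496, 0.239] pointing down, gripper open.
Joint ranges: [-2.94, 2.94], [-0.97, 2.17], [0.19, 2.56], [-1.23, 4.37], [0.02, 3.11], [-2.88, 2.88]. Speed limits (rad/s): [2.39, 2.39, 3.01, 3.14, 3.14, 3.14].

## Interface

Orientations are given as a unit quaternion [w, x, y, z].
In Python, from cell import monitor, cams, job gives the robot as it stands.
- The arm moves only by the tool apply_moves, never from a script. Its argument "plan" is a list of rows, each a list of 7 numbers: the shift along the tool's x, y, z in m, then the turn, a rotation vector about the tool's x, y, z in degrees, then the gripper's target within -1 to 1 (shut at 1, half-way at 0, fully open at -1). In form: [[tx, ty, tz, wx, wy, wz, grip], ...]. A call has 1 to 12 rows; each row is the pose to reach, as a shift and turn from the pose measured when the call began, along the tool's axes at that moment; what a row does not reach only later rows make up. A row lasts 1/12 s, in which the tool goes at most 41.7 mm and 7.16 degrees, less where a joint would pass 70% of its speed; a pose out of reach is approached as far as the arm can. A call with a gripper value outside its range is refused whole. The fingers move at their own pace and stop on an object; "grip_force" is the grip in N (left out, the last holds). Time passes only in rows, so rows that repeat a pose let the fingers close. It gives the time, the measured TCP pose, the force and the opening at its end, in the units of the state.
- monitor.read_state(): the state, without advancing time (a new reading comes with each control period).
- cams.grab_frame(name): name is "scene" or "side" or "wrist"; returns a dict with "color" (400x640x3 uint8, red, green, blue), "fx", "fy", "cx", "cy" (pixels), "world_from_camera" (4x4, takes a point from camera to world coordinates); the wrist camera has in their place "hand_eye" (4x4, takes a point from camera to tool coordinates, whose origin is the TCP and whose axes are the flange's). Camera axes: x right, y up, looking along -z (the intrinsics and any distortion apply to the point x, -y, -z); pixel columns grow to the right and rows downward; lengths in m; the calibration is good to about 2 mm. The wrist camera is an equidistant fisheye: a pixel r from the principal point sees the ray r / f radians off the axis. A picture is of the moment at which its call begins: read the wrist's pose just before it. There is no depth.
- job.close_job(): hands the job in, once; it reports no verdict.
The state is a dict: "t": time; "q": joint angles; "dq": joint speeds; "joint_efforts": joint torques, N m; "eef_pos": TCP position; "orientation": TCP orientation; "ft_force": force on the tool from outside, world axes, zero at the start; "wrist_torque": the same for the moment, N m; "gripper_width": finger opening in m.
Only numpy, scipy, OpenCV 4.12 (cv2) and the standard library are available. Lean on these libraries where they do the work, as an engineer would, in place of code of your own. Each camera call takes 0.05 s, during which the arm holds its last target. There are 200 camera calls.

## Task

Pick up the cuvette carrier by its block and load it in the sprung holder: with the plate tilted, push its lower end under the lip of one jaw and press that jaw well back, lower the other end past the opposite lip, then ease the plate back so that the two springs centre it, press it down on to the ledges and let go. It must finish lying flat on both jaws' ledges, under both lips, square to the jaws. Feel for the jaw and press gently: keep the force on the holder under 25 N, never drive a jaw to its stop (no more than 23 mm back), and leave the other things on the bench where they are.

Things in the scene. Friction and masses are not known exactly. Their poses are not given: they have to be found in the camera images.
- carrier_block (a point): loose cuvette carrier: aluminium plate 110 (x) x 60 (y) x 6 mm, black block 34 (x) x 28 (y) x 38 mm standing on its middle; 0.15 to 0.27 kg; starts flat on the bench. Point: centre of the block, 25 mm above the plate's underside, 19 mm below the block's top. x along the plate, z up out of it; both ends alike. Grip the block across its 28 mm (y)
- bed: fixed dark steel base plate of the holder, 240 (x) x 110 (y) x 12 mm; origin at the centre of its underside, z up, x the line along which the jaws face each other, +x roughly away from the robot. The jaw unit is clamped on its centre line, its middle anywhere within 16 mm either way along x of the base's middle: not measured, find it by eye or feel
- ledge_level (a point): point fixed to the base, over its middle, at the height of the jaws' ledge tops (27 mm above the base's underside); axes as the base. Nothing between the two ledges stands higher than 7 mm below this. The jaw unit's end blocks, 89 to 97 mm from the unit's middle, rise 7 mm above this
- jaw_near (a joint): travel (m) of the black jaw at the base's -x side, pressed back to -x; 0 at rest, stop at 0.026. A C-groove open to the middle, 64 mm wide: back wall 51 mm from the unit's middle at rest; flat ledge 16 mm inwards from that wall; lip over it 7 mm inwards, its underside 12 and top 16 mm above the ledge
- jaw_far (a joint): the same, mirrored, for the jaw at the base's +x side, pressed back to +x. Each spring pushes with about 2.8 N at the start of travel plus 0.35 N per mm (9.8 N at 20 mm). Well back is 17 to 21 mm: from 15 mm on the plate's other end passes the opposite lip. A centred plate holds each jaw 4 mm back, and that grip can hold it off the ledges: it takes up to 9 N to press it down
- reagent_bottle: small capped glass bottle, 48 mm diameter, 85 mm tall, standing between the two work places; bystander. Origin at the centre of its underside
- dish: steel weighing dish, 60 mm diameter, 22 mm tall, standing between the two work places; bystander. Origin at the centre of its underside

How it is judged:
On the way:
1. one end of the tilted plate has pressed a jaw back by more than 10 mm (value of joint any of jaw_near, jaw_far above 0.01 m and angle between carrier_block's own z axis and vertical above 0.08 rad), for 0.1 s.
At the end, for the whole second after the job is handed in: Carrier level (0.03 rad) on both ledges under both lips, block centre 50 to 53.5 mm above the base's underside, square to the jaws (0.07 rad), within 10 mm of their centre line; both jaws at rest, each held 1.5 to 6.5 mm back; robot clear (value of joint jaw_near between 0.0015 and 0.0065 m and value of joint jaw_far between 0.0015 and 0.0065 m and angle between carrier_block's own z axis and vertical below 0.03 rad and angle between the x axis of carrier_block and the x axis of bed, either way round below 0.07 rad and y of carrier_block in the frame of bed between -0.01 and 0.01 m and z of carrier_block in the frame of bed between 0.05 and 0.0535 m and velocity of joint jaw_near between -0.005 and 0.005 m/s and velocity of joint jaw_far between -0.005 and 0.005 m/s); the robot touches nothing.
It fails at once if a force of more than 25 N between the carrier and the jaw unit (contact force between carrier and holder above 25 N).
It fails at once if a jaw is pressed back more than 23 mm (value of joint any of jaw_near, jaw_far above 0.023 m).
It fails at once if a bystander is moved by more than 30 mm (distance of any of reagent_bottle, dish, beaker, jar, tip_box, spatula, power_pack from where it was at the start of the episode above 0.03 m).
It also fails if it takes over 69 s, if anything falls off the work surface, if the arm or the gripper's body presses on something with over 40 N, if the wrist force passes 120 N, or if a joint passes its speed limit or range.

## Working session

There is one attempt and no reset: what is moved stays moved. The work goes in short steps, Python scripts to look and compute and a tool call to move; the robot and the scene stay as the last step left them, time stands still between calls to the robot, and variables do not carry over. Pictures are saved under pics/ and viewed, about 8 in all and at most 12, crops included, and the job is handed in when it is done.

Besides the shell and the picture viewer there is one more tool, called after "Call:" as name(argument=value, ...), one argument or row to a line, values as JSON. apply_moves: Moves the arm, as the interface text tells. Its arguments: {"type":"object","properties":{"plan":{"type":"array","items":{"type":"array","items":{"type":"number"}}},"grip_force":{"type":"number"}},"required":["plan"]}

```bash
mkdir -p pics; ls
python3 - <<'E'
from cell import monitor, cams
import cv2,json
print(monitor.read_state())
for n in ["scene","side","wrist"]:
    f=cams.grab_frame(n); cv2.imwrite(f"pics/{n}0.png",f["color"][:,:,::-1])
    print(n,{k:(v.tolist() if hasattr(v,'tolist') else v) for k,v in f.items() if k!="color"})
E
```

```text
pics
{'t': 0.0, 'q': array([ 1.01360032e+00,  3.13489556e-01,  1.49840909e+00,  2.40051092e-05,
        1.33099961e+00, -2.23399987e-01]), 'dq': array([-0.00024509, -0.00064987, -0.0006282 ,  0.00079836, -0.00071723,
       -0.00018857]), 'joint_efforts': array([-9.54644092e-04, -4.02214265e+01, -2.52269357e+01,  6.94106449e-02,
        3.52622790e-02, -8.84493102e-05]), 'eef_pos': array([0.17188551, 0.4958168 , 0.23815137]), 'orientation': array([-2.59147312e-04,  1.66127048e-01,  9.86104141e-01, -5.99271052e-04]), 'ft_force': array([-0.79753042,  0.80201599, -0.23583416]), 'wrist_torque': array([ 0.03900402,  0.01033288, -0.00453998]), 'gripper_width': 0.08805482806579858}
scene {'fx': 462.3106347506821, 'fy': 462.3106347506821, 'cx': 324.088695095179, 'cy': 202.13238725380975, 'world_from_camera': [[0.7382724354952502, -0.3986651950180546, 0.5440770839404361, 1.02547880926108], [0.6743808959234177, 0.45160272784614663, -0.5841792391171118, -0.4599970144903661], [-0.012814764977955733, 0.798198620947904, 0.602258037153033, 0.5734421760001949], [0.0, 0.0, 0.0, 1.0]]}
side {'fx': 397.65426366741264, 'fy': 397.65426366741264, 'cx': 324.0354550109678, 'cy': 189.8718621071714, 'world_from_camera': [[0.9147642833080738, 0.27560648281827654, -0.29537666226769727, 0.3586320464507209], [-0.40354749339100515, 0.5892501966352218, -0.6999525886395374, -0.45440450244966824], [-0.018860714771794716, 0.7594901397608079, 0.6502453391177869, 0.48658698952309], [0.0, 0.0, 0.0, 1.0]]}
wrist {'fx': 309.70691628693146, 'fy': 309.70691628693146, 'cx': 318.49777491619534, 'cy': 194.93027240949755, 'hand_eye': [[-1.82265244521703e-05, 0.960115668686902, 0.27960311587980385, 0.07178187185934827], [0.9999998821856955, 0.00015312765665021532, -0.0004606305611042131, -0.001219347695090911], [-0.00048507358911901413, 0.2796030745428634, -0.9601155583625284, -0.14592788885001526], [0.0, 0.0, 0.0, 1.0]]}
```

View pics/scene0.png

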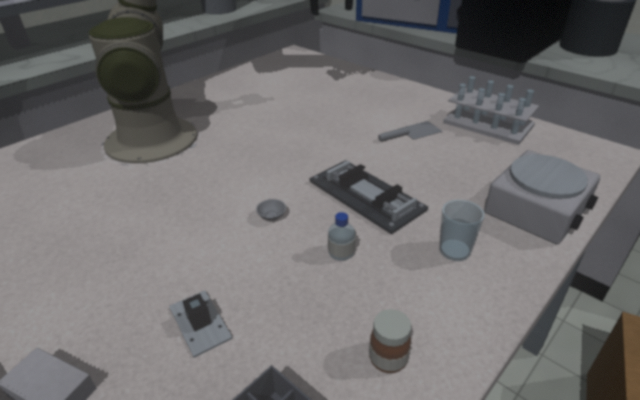

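View pics/side0.png

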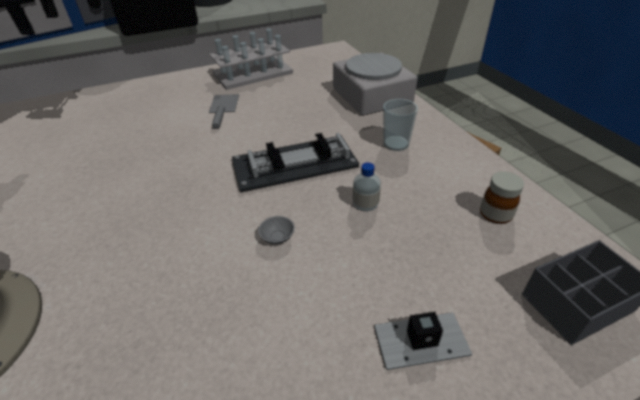

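View pics/wrist0.png

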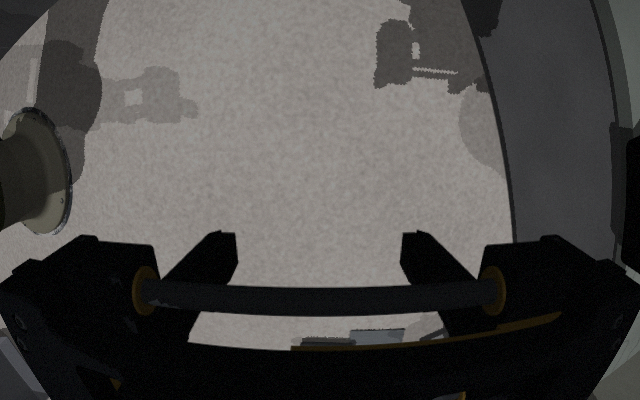

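The scene view shows the carrier at about (200,322), the holder at (368,195), the bottle at (341,237) and the dish at (272,210). In the side view the carrier is at about (423,338), the holder at (295,160), the bottle at (367,187) and the dish at (275,231). The wrist view shows only bare bench. I'll get rough positions from the corners.

```bash
cat > h.py <<'E'
import numpy as np, cv2
from cell import monitor, cams
from scipy.spatial.transform import Rotation as R
def Rt(s=None):
    s=s or monitor.read_state(); q=s["orientation"]
    T=np.eye(4); T[:3,:3]=R.from_quat([q[1],q[2],q[3],q[0]]).as_matrix(); T[:3,3]=s["eef_pos"]; return T
def ray(f,uv,T=None):
    uv=np.atleast_2d(np.asarray(uv,float)); x=(uv[:,0]-f["cx"])/f["fx"]; y=(uv[:,1]-f["cy"])/f["fy"]
    if T is None:
        d=np.c_[x,-y,-np.ones(len(x))]; W=f["world_from_camera"]
    else:
        r=np.hypot(x,y)+1e-12; d=np.c_[x/r*np.sin(r),-y/r*np.sin(r),-np.cos(r)]; W=T@f["hand_eye"]
    W=np.asarray(W); return W[:3,3], d@W[:3,:3].T
def onz(f,uv,z,T=None):
    o,d=ray(f,uv,T); return (o+d*((z-o[2])/d[:,2])[:,None])
def proj(f,P,T=None):
    W=np.asarray(f["world_from_camera"]) if T is None else T@f["hand_eye"]
    p=(np.atleast_2d(P)-W[:3,3])@W[:3,:3]; x,y,z=p[:,0],-p[:,1],-p[:,2]
    if T is None: a,b=x/z,y/z
    else:
        r=np.hypot(x,y); th=np.arctan2(r,z); a,b=x/r*th,y/r*th
    return np.c_[a*f["fx"]+f["cx"],b*f["fy"]+f["cy"]]
E
python3 - <<'E'
from h import *
np.set_printoptions(precision=4,suppress=True)
s=cams.grab_frame("scene");d=cams.grab_frame("side")
for n,f,b,c in(("scene",s,[(310,181),(336,161),(427,206),(390,226)],[(169,311),(209,292),(231,333),(197,354)]),("side",d,[(240,184),(232,160),(349,143),(358,160)],[(387,366),(375,325),(463,315),(470,353)])):
    for nm,p,z in(("bed",b,.012),("car",c,.006)):
        P=onz(f,p,z)[:,:2]; print(n,nm,P.round(3).tolist(),"mean",P.mean(0)); print([round(float(np.linalg.norm(P[i]-P[(i+1)%4])),3) for i in range(4)],[round(float(np.degrees(np.arctan2(*(P[(i+1)%4]-P[i])[::-1]))),1) for i in range(4)])
print(onz(s,[(341,257),(272,217)],0),onz(d,[(366,207),(275,240)],0))
E
```

```text
scene bed [[0.445, 0.12], [0.433, 0.218], [0.68, 0.21], [0.662, 0.112]] mean [0.555 0.165]
[0.098, 0.247, 0.1, 0.217] [96.6, -1.7, -100.6, 177.7]
scene car [[0.522, -0.278], [0.536, -0.213], [0.627, -0.24], [0.619, -0.295]] mean [ 0.576  -0.2564]
[0.067, 0.095, 0.056, 0.099] [77.5, -16.5, -97.7, 170.4]
side bed [[0.438, 0.139], [0.443, 0.221], [0.684, 0.174], [0.673, 0.112]] mean [0.5595 0.1614]
[0.082, 0.246, 0.063, 0.237] [86.6, -10.9, -99.9, 173.4]
side car [[0.513, -0.272], [0.527, -0.218], [0.642, -0.254], [0.616, -0.301]] mean [ 0.5745 -0.2612]
[0.056, 0.121, 0.054, 0.106] [75.7, -17.4, -119.6, 164.6]
[[ 0.6392 -0.0035  0.    ]
 [ 0.4631 -0.0081  0.    ]] [[ 0.6286 -0.0054  0.    ]
 [ 0.4554 -0.0125  0.    ]]
```

```bash
cat >> h.py <<'E'
def to(p,yaw,pitch=0.):
    """shift+turn (tool axes, deg) to TCP p; tool y along yaw+90 (deg), tool x ~ -carrier x; pitch about tool y"""
    T=Rt(); Rd=tgt(yaw,pitch); d=T[:3,:3].T@(np.array(p)-T[:3,3]); w=np.degrees((R.from_matrix(T[:3,:3]).inv()*Rd).as_rotvec())
    print("row",np.r_[d,w].round(4).tolist(),"dist",np.linalg.norm(d).round(3))
def tgt(yaw,pitch=0.):
    a=np.radians(yaw); x=np.array([-np.cos(a),-np.sin(a),0]); z=np.array([0,0,-1.]); y=np.cross(z,x)
    return R.from_matrix(np.c_[x,y,z])*R.from_rotvec([0,np.radians(pitch),0])
np.set_printoptions(precision=4,suppress=True)
E
python3 -c "
from h import *
to([.64,.165,.25],-6)"
```

```text
row [-0.5506, -0.1593, -0.0115, -0.0295, -0.0109, -13.1255] dist 0.573
```

Call:
apply_moves(
  plan=[
    [-0.55,-0.159,-0.012,0,0,-13,-1],
    [-0.55,-0.159,-0.012,0,0,-13,-1],
    [-0.55,-0.159,-0.012,0,0,-13,-1],
    [-0.55,-0.159,-0.012,0,0,-13,-1],
    [-0.55,-0.159,-0.012,0,0,-13,-1],
    [-0.55,-0.159,-0.012,0,0,-13,-1],
    [-0.55,-0.159,-0.012,0,0,-13,-1],
    [-0.55,-0.159,-0.012,0,0,-13,-1],
    [-0.55,-0.159,-0.012,0,0,-13,-1],
    [-0.55,-0.159,-0.012,0,0,-13,-1],
    [-0.55,-0.159,-0.012,0,0,-13,-1],
    [-0.55,-0.159,-0.012,0,0,-13,-1],
  ],
)

```text
t: 1.25
eef_pos: [0.575, 0.2106, 0.2488]
orientation: [-0.0, 0.054, 0.999, -0.0]
ft_force: [-1.4, -0.0, 0.3]
gripper_width: 0.0881
```

```bash
python3 -c "
from h import *
to([.64,.165,.25],-6)"
```

```text
row [-0.0696, -0.0384, -0.0012, -0.0284, -0.0247, -0.1356] dist 0.079
```

Call:
apply_moves(
  plan=[
    [-0.035,-0.019,-0.001,0,0,0,-1],
    [-0.07,-0.038,-0.001,0,0,0,-1],
    [-0.07,-0.038,-0.001,0,0,0,-1],
    [-0.07,-0.038,-0.001,0,0,0,-1],
    [-0.07,-0.038,-0.001,0,0,0,-1],
  ],
)

```text
t: 1.67
eef_pos: [0.6401, 0.1657, 0.2495]
orientation: [-0.001, 0.053, 0.999, -0.0]
ft_force: [0.1, 0.5, -0.1]
gripper_width: 0.0884
```

Run:
```python
from h import *
s=monitor.read_state(); f=cams.grab_frame("wrist"); cv2.imwrite("pics/w1.png",f["color"][:,:,::-1])
im=f["color"][60:290,170:520,::-1]; cv2.imwrite("pics/w1c.png",cv2.resize(im,None,fx=2.25,fy=2.25,interpolation=cv2.INTER_CUBIC))
np.savez("w1.npz",T=Rt(s),c=f["color"]); print(s["eef_pos"])
```

```text
[0.6401 0.1657 0.2495]
```

View pics/w1c.png

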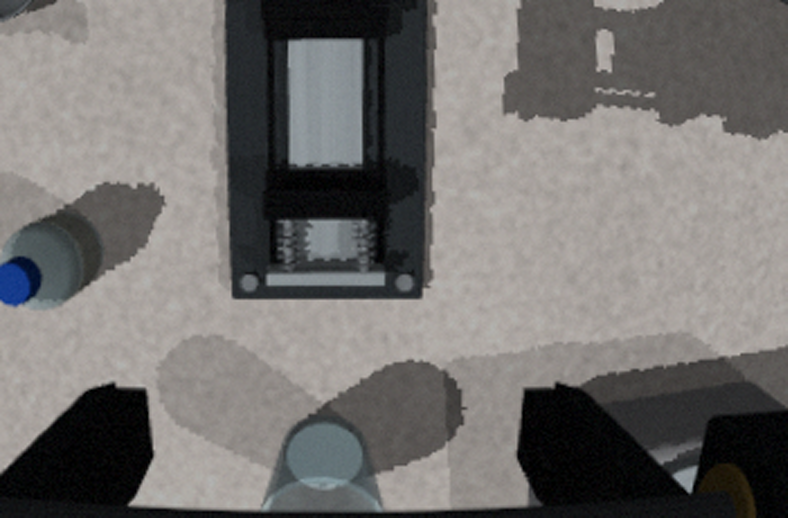

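The wrist view shows the holder's far end at crop (325,297), the far end block's light bar at (325,278), the far jaw's black lip at (325,195) and the beaker at (325,455). Next I'll fit the base outline and rectify a strip along its axis at end-block height.

Run:
```python
from h import *
f=cams.grab_frame("wrist"); T=Rt(); g=cv2.cvtColor(f["color"],cv2.COLOR_RGB2GRAY)
m=(g<85).astype(np.uint8); m[200:]=0
m=cv2.morphologyEx(m,cv2.MORPH_CLOSE,np.ones((9,9)))
n,l,st,c=cv2.connectedComponentsWithStats(m); k=l[120,285]; print("lab",k,st[k])
cs,_=cv2.findContours((l==k).astype(np.uint8),cv2.RETR_EXTERNAL,cv2.CHAIN_APPROX_NONE)
P=onz(f,cs[0][:,0,:],.012,T)[:,:2]*1000
r=cv2.minAreaRect(P.astype(np.float32)); print(r)
# side edges: line fits
cen=np.array([557,163.])
for s in(-1,1):
    Q=P[(np.sign(P[:,1]-cen[1])==s)&(abs(P[:,1]-cen[1])>45)&(P[:,0]>460)&(P[:,0]<650)]
    v=cv2.fitLine(Q.astype(np.float32),cv2.DIST_HUBER,0,.1,.1).ravel(); print(s,v,np.degrees(np.arctan(v[1]/v[0])),"y at 557:",v[3]+v[1]/v[0]*(557-v[2]))
print("xrange",P[:,0].min(),P[:,0].max())
# rectified at z=.034, 2px/mm; x right
xs=np.arange(410,700,.5)/1000; ys=np.arange(90,240,.5)/1000
X,Y=np.meshgrid(xs,ys); uv=proj(f,np.c_[X.ravel(),Y.ravel(),np.full(X.size,.034)],T).reshape(*X.shape,2).astype(np.float32)
o=cv2.remap(f["color"],uv[...,0],uv[...,1],cv2.INTER_LINEAR)
o=cv2.convertScaleAbs(o,alpha=1.5); cv2.imwrite("pics/rect.png",o[:,:,::-1])
```

```text
lab 2 [  270     6    93   187 14161]
((556.3208618164062, 170.83956909179688), (113.50572967529297, 238.54701232910156), 83.95267486572266)
-1 [  0.9947  -0.1024 586.9935 111.1583] -5.8779836 y at 557: 114.246155
1 [  0.9929  -0.1191 557.0588 225.1742] -6.8404922 y at 557: 225.18127
xrange 432.80301214835106 680.2458320340596
```

View pics/rect.png

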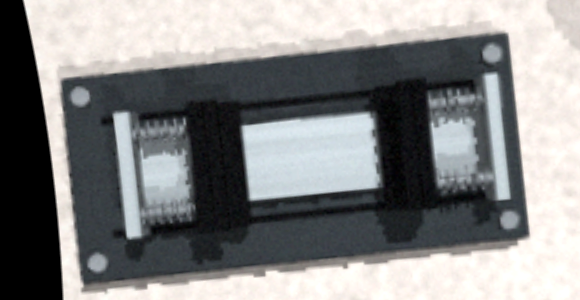

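The rectified strip shows the whole holder. The near end block is centred at (127,175) and the far one at (497,136), which puts the unit's middle at about (0.566, 0.168) with yaw −6°. Next I'll look at the carrier.

```bash
python3 -c "
from h import *
o=cv2.imread('pics/rect.png',0); m=(o>150).astype(np.uint8)
n,l,st,c=cv2.connectedComponentsWithStats(m)
C=[]
for i in range(1,n):
    x,y,w,h,a=st[i]
    if 300<a<3500 and h>90 and w<60: p=c[i]/2+[410,90]; C.append(p); print(st[i],p)
if len(C)==2: d=C[1]-C[0]; print('mid',(C[0]+C[1])/2,np.linalg.norm(d),np.degrees(np.arctan2(d[1],d[0])))
to([.635,-.275,.22],-15)"
```

```text
[ 484   73   26  127 1628] [658.371  157.8716]
[ 114  112   27  127 1834] [473.627  177.1355]
mid [565.999  167.5036] 185.7456018387554 174.04708929768643
row [-0.0419, -0.4395, 0.0304, -0.016, -0.0099, 8.9439] dist 0.442
```

Call:
apply_moves(
  plan=[
    [-0.042,-0.44,0.03,0,0,9,-1],
    [-0.042,-0.44,0.03,0,0,9,-1],
    [-0.042,-0.44,0.03,0,0,9,-1],
    [-0.042,-0.44,0.03,0,0,9,-1],
    [-0.042,-0.44,0.03,0,0,9,-1],
    [-0.042,-0.44,0.03,0,0,9,-1],
    [-0.042,-0.44,0.03,0,0,9,-1],
    [-0.042,-0.44,0.03,0,0,9,-1],
    [-0.042,-0.44,0.03,0,0,9,-1],
    [-0.042,-0.44,0.03,0,0,9,-1],
    [-0.042,-0.44,0.03,0,0,9,-1],
    [-0.042,-0.44,0.03,0,0,9,-1],
  ],
)

```text
t: 2.77
eef_pos: [0.6339, -0.2794, 0.2198]
orientation: [-0.0, 0.133, 0.991, -0.001]
ft_force: [-0.7, -0.4, -0.3]
gripper_width: 0.0879
```

Call:
apply_moves(
  plan=[
    [0,0,0,0,0,0,-1],
    [0,0,0,0,0,0,-1],
  ],
)

```text
t: 2.93
eef_pos: [0.6339, -0.2783, 0.2202]
orientation: [-0.0, 0.132, 0.991, -0.001]
ft_force: [-0.1, 0.9, 0.5]
gripper_width: 0.0882
```

Run:
```python
from h import *
s=monitor.read_state(); T=Rt(s); f=cams.grab_frame("wrist"); print(s["eef_pos"])
xs=np.arange(480,680,.4)/1000; ys=np.arange(-340,-190,.4)/1000
X,Y=np.meshgrid(xs,ys); o=[]
for z in(.006,.044):
    uv=proj(f,np.c_[X.ravel(),Y.ravel(),np.full(X.size,z)],T).reshape(*X.shape,2).astype(np.float32)
    o.append(cv2.remap(f["color"],uv[...,0],uv[...,1],cv2.INTER_LINEAR)[:,:,::-1])
    cv2.imwrite(f"pics/car{int(z*1000)}.png",o[-1])
cv2.imwrite("pics/car.png",cv2.resize(np.vstack(o),None,fx=.78,fy=.78))
```

```text
[ 0.6339 -0.2783  0.2202]
```

View pics/car.png

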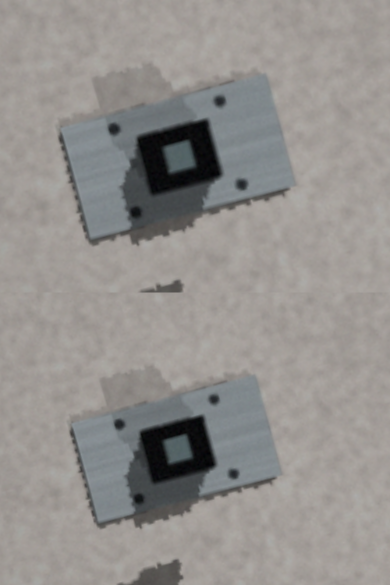

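The rectified view shows the plate corners at (60,127), (267,73), (295,186) and (90,240) in the top panel. That puts the centre at (0.5713, −0.2597) with yaw −14.7°, and the block's top agrees.

```bash
python3 -c "
from h import *
to([.5713,-.2597,.09],-14.7);to([.5713,-.2597,.010],-14.7)"
```

```text
row [0.0653, 0.0011, 0.1303, -0.0592, -0.0169, -0.4866] dist 0.146
row [0.0653, 0.0012, 0.2103, -0.0592, -0.0169, -0.4866] dist 0.22
```

Call:
apply_moves(
  plan=[
    [0.02,0.001,0.03,0,0,-0.5,-1],
    [0.04,0.001,0.06,0,0,-0.5,-1],
    [0.0653,0.001,0.095,0,0,-0.5,-1],
    [0.0653,0.001,0.13,0,0,-0.5,-1],
    [0.0653,0.001,0.15,0,0,-0.5,-1],
    [0.0653,0.001,0.17,0,0,-0.5,-1],
    [0.0653,0.001,0.19,0,0,-0.5,-1],
    [0.0653,0.001,0.2,0,0,-0.5,-1],
    [0.0653,0.001,0.208,0,0,-0.5,-1],
    [0.0653,0.001,0.21,0,0,-0.5,-1],
    [0.0653,0.001,0.21,0,0,-0.5,-1],
  ],
)

```text
t: 3.9
eef_pos: [0.5716, -0.2596, 0.0108]
orientation: [0.0, 0.127, 0.992, -0.001]
ft_force: [0.7, 0.2, -0.0]
gripper_width: 0.088
```

Call:
apply_moves(
  plan=[
    [0,0,0,0,0,0,1],
    [0,0,0,0,0,0,1],
    [0,0,0,0,0,0,1],
    [0,0,0,0,0,0,1],
    [0,0,0,0,0,0,1],
    [0,0,0,0,0,0,1],
    [0,0,0,0,0,0,1],
    [0,0,0,0,0,0,1],
  ],
  grip_force=55,
)

```text
t: 4.57
eef_pos: [0.5716, -0.2596, 0.0108]
orientation: [0.0, 0.127, 0.992, -0.001]
ft_force: [0.1, 0.3, -0.0]
gripper_width: 0.0372
```

```bash
python3 -c "
from h import *
s=monitor.read_state();print(s['t'],s['eef_pos'],s['ft_force'],s['wrist_torque'],s['gripper_width'])
to([.5713,-.2597,.010],-14.7)"
```

```text
4.5667 [ 0.5716 -0.2596  0.0108] [ 0.1274  0.2743 -0.0349] [-0.0037  0.0036 -0.0357] 0.03718194553165266
row [0.0002, -0.0002, 0.0008, -0.0685, 0.0102, 0.0497] dist 0.001
```

Still closing.

Call:
apply_moves(
  plan=[
    [0,0,0,0,0,0,1],
    [0,0,0,0,0,0,1],
    [0,0,0,0,0,0,1],
    [0,0,0,0,0,0,1],
    [0,0,0,0,0,0,1],
    [0,0,0,0,0,0,1],
  ],
)

```text
t: 5.07
eef_pos: [0.5716, -0.2596, 0.0108]
orientation: [-0.0, 0.127, 0.992, -0.001]
ft_force: [0.7, 0.0, -0.7]
gripper_width: 0.0277
```

Call:
apply_moves(
  plan=[
    [0,0,-0.01,0,0,0,1],
    [0,0,-0.03,0,0,0,1],
    [0,0,-0.06,0,0,0,1],
    [0,0,-0.09,0,0,0,1],
    [0,0,-0.12,0,0,0,1],
    [0,0,-0.15,0,0,0,1],
    [0,0,-0.175,0,0,0,1],
    [0,0,-0.19,0,0,0,1],
    [0,0,-0.19,0,0,0,1],
    [0,0,-0.19,0,0,0,1],
  ],
)

```text
t: 5.9
eef_pos: [0.5716, -0.2593, 0.201]
orientation: [0.0, 0.127, 0.992, -0.001]
ft_force: [-0.2, -0.5, -2.8]
gripper_width: 0.0279
```

```bash
python3 -c "
from h import *
s=monitor.read_state();print(s['t'],s['eef_pos'],s['ft_force'],s['wrist_torque'],s['gripper_width'])
to([.566,.1675,.2],-5.95,0)"
```

```text
5.9 [ 0.5716 -0.2593  0.201 ] [-0.1817 -0.5262 -2.8105] [0.0621 0.0198 0.0165] 0.02785547300766856
row [0.1133, 0.4115, 0.0003, -0.0884, 0.0437, -8.6975] dist 0.427
```

```bash
cat >> h.py <<'E'
U=np.array([.566,.1675]); YAW=-5.95; G=[55.,10.8]
def tcp(w,h0,th):
    "top edge of the lower (-x) end at s=w mm from unit middle, lower bottom edge h0 mm above ledge, tilt th deg"
    t=np.radians(th); c,s=np.cos(t),np.sin(t); p=np.array([w+6*s,h0])+G[0]*np.array([c,s])+G[1]*np.array([-s,c])
    a=np.radians(YAW); return np.r_[U+p[0]/1000*np.array([np.cos(a),np.sin(a)]),.027+p[1]/1000]
def go(w,h0,th): to(tcp(w,h0,th),YAW,-th)
def where():
    s=monitor.read_state(); T=Rt(s); a=np.radians(YAW); ax=np.array([np.cos(a),np.sin(a)])
    z=T[:3,2]; th=np.degrees(np.arctan2(z[:2]@ax,-z[2])); d=s["eef_pos"][:2]-U
    t=np.radians(th); S=d@ax*1000; c,sn=np.cos(t),np.sin(t)
    w=S-G[0]*c+G[1]*sn-6*sn; h=(s["eef_pos"][2]-.027)*1000-G[0]*sn-G[1]*c
    F=s["ft_force"]; print(f"t {s['t']:.2f} S {S:.2f} lat {(d@[-ax[1],ax[0]])*1000:.2f} tilt {th:.2f} w {w:.2f} h0 {h:.2f} Fs {F[:2]@ax:.2f} Fz {F[2]:.2f} F {F.round(2)} tq {s['wrist_torque'].round(3)} g {s['gripper_width']:.4f}")
E
python3 -c "
from h import *
where(); go(-38,70,15); go(-38,2.5,15)"
```

```text
t 5.90 S 49.76 lat -423.94 tilt 0.04 w -5.23 h0 163.20 Fs -0.13 Fz -2.81 F [-0.18 -0.53 -2.81] tq [0.062 0.02  0.017] g 0.0279
row [0.0996, 0.4138, 0.0787, -1.2263, -14.9274, -8.636] dist 0.433
row [0.0997, 0.4139, 0.1462, -1.2263, -14.9274, -8.636] dist 0.45
```

Call:
apply_moves(
  plan=[
    [0.01,0.03,0,0,0,-0.7,1],
    [0.02,0.07,0,0,0,-1.5,1],
    [0.03,0.11,0,0,0,-2.4,1],
    [0.04,0.15,0,-0.1,-2,-3.2,1],
    [0.05,0.19,0,-0.3,-4,-4,1],
    [0.06,0.23,0,-0.5,-6,-5,1],
    [0.07,0.27,0,-0.7,-8,-6,1],
    [0.08,0.31,0,-0.9,-10,-7,1],
    [0.09,0.35,0.02,-1,-12,-8,1],
    [0.1,0.385,0.04,-1.2,-14,-8.6,1],
    [0.1,0.405,0.06,-1.2,-15,-8.6,1],
    [0.1,0.414,0.075,-1.2,-15,-8.6,1],
  ],
)

```text
t: 6.9
eef_pos: [0.5771, 0.1697, 0.1216]
orientation: [0.129, 0.05, 0.99, -0.007]
ft_force: [-0.4, -0.4, -1.7]
gripper_width: 0.0277
```

Call:
apply_moves(
  plan=[
    [0,0,0,0,0,0,1],
    [0,0,0,0,0,0,1],
    [0,0,0,0,0,0,1],
  ],
)

```text
t: 7.15
eef_pos: [0.577, 0.169, 0.1216]
orientation: [0.128, 0.05, 0.99, -0.007]
ft_force: [-0.3, 0.7, -2.2]
gripper_width: 0.0273
```

```bash
python3 -c "
from h import *
where(); go(-38,25,15); go(-38,2.5,15)
f=cams.grab_frame('side'); cv2.imwrite('pics/s1.png',cv2.resize(f['color'][60:220,190:400,::-1],None,fx=3.5,fy=3.5,interpolation=cv2.INTER_CUBIC))"
```

```text
t 7.15 S 10.79 lat 2.63 tilt 14.78 w -41.16 h0 70.13 Fs -0.39 Fz -2.16 F [-0.32  0.73 -2.16] tq [-0.006  0.125  0.002] g 0.0273
row [0.0085, -0.0026, 0.0442, -0.0344, -0.2151, 0.1488] dist 0.045
row [0.0142, -0.0026, 0.066, -0.0344, -0.2151, 0.1488] dist 0.068
```

View pics/s1.png

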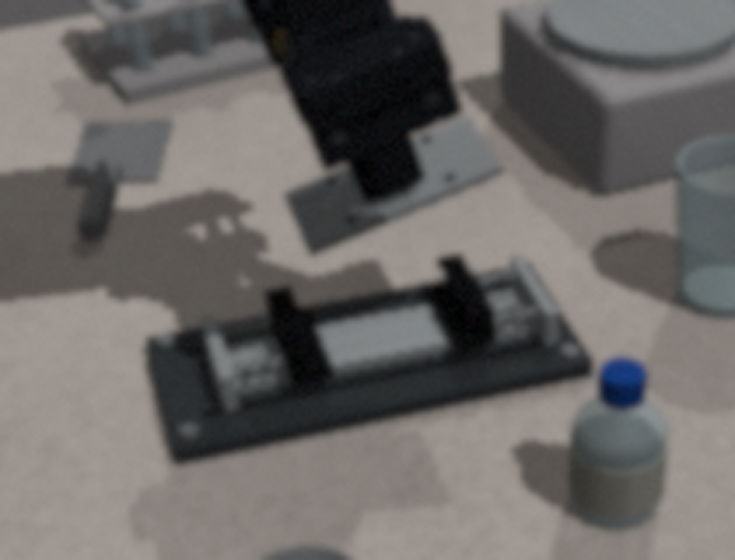

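The side view shows the carrier firmly gripped and tilted above the holder. Its lower end (crop (310,225)) points toward the near jaw at (295,340). Next I lower it.

Call:
apply_moves(
  plan=[
    [0.005,-0.0026,0.012,0,-0.2,0.1,1],
    [0.007,-0.0026,0.024,0,-0.2,0.1,1],
    [0.0085,-0.0026,0.034,0,-0.2,0.1,1],
    [0.0085,-0.0026,0.044,0,-0.2,0.1,1],
    [0.0105,-0.0026,0.052,0,-0.2,0.1,1],
    [0.0125,-0.0026,0.059,0,-0.2,0.1,1],
    [0.0135,-0.0026,0.063,0,-0.2,0.1,1],
    [0.0142,-0.0026,0.066,0,-0.2,0.1,1],
    [0.0142,-0.0026,0.066,0,-0.2,0.1,1],
    [0.0142,-0.0026,0.066,0,-0.2,0.1,1],
  ],
)

```text
t: 8.03
eef_pos: [0.5805, 0.1659, 0.055]
orientation: [0.131, 0.051, 0.99, -0.007]
ft_force: [-1.1, -0.2, -1.0]
gripper_width: 0.0274
```

```bash
python3 -c "
from h import *
where(); go(-46,2.5,15); go(-52,2.5,15)"
```

```text
t 8.03 S 14.54 lat -0.12 tilt 15.08 w -37.31 h0 3.30 Fs -1.11 Fz -1.05 F [-1.13 -0.19 -1.05] tq [0.032 0.188 0.032] g 0.0274
row [0.0086, 0.0001, -0.0014, -0.0198, 0.0818, 0.0185] dist 0.009
row [0.0144, 0.0001, -0.003, -0.0198, 0.0818, 0.0185] dist 0.015
```

Call:
apply_moves(
  plan=[
    [0.003,0,-0.0003,0,0,0,1],
    [0.006,0,-0.0008,0,0,0,1],
    [0.0086,0,-0.0014,0,0,0,1],
    [0.0086,0,-0.0014,0,0,0,1],
    [0.0086,0,-0.0014,0,0,0,1],
  ],
)

```text
t: 8.45
eef_pos: [0.5718, 0.1668, 0.0544]
orientation: [0.131, 0.051, 0.99, -0.007]
ft_force: [-0.9, 0.2, -1.1]
gripper_width: 0.027
```

```bash
python3 -c "
from h import *
where(); go(-56,2.5,15)"
```

```text
t 8.45 S 5.80 lat -0.07 tilt 15.10 w -46.05 h0 2.61 Fs -0.90 Fz -1.06 F [-0.88  0.19 -1.06] tq [ 0.043  0.225 -0.014] g 0.0270
row [0.0096, 0.0001, -0.0024, -0.0154, 0.0959, 0.0252] dist 0.01
```

Call:
apply_moves(
  plan=[
    [0.001,0,-0.0012,0,0,0,1],
    [0.003,0,-0.0019,0,0,0,1],
    [0.003,0,-0.0019,0,0,0,1],
    [0.003,0,-0.0019,0,0,0,1],
  ],
)

```text
t: 8.78
eef_pos: [0.5683, 0.1672, 0.0554]
orientation: [0.131, 0.051, 0.99, -0.007]
ft_force: [0.1, 0.2, -2.0]
gripper_width: 0.0273
```

```bash
python3 -c "
from h import *
where(); go(-56,3,15)"
```

```text
t 8.78 S 2.32 lat -0.05 tilt 15.10 w -49.53 h0 3.69 Fs 0.04 Fz -2.04 F [ 0.06  0.21 -2.04] tq [0.008 0.217 0.   ] g 0.0273
row [0.0064, 0.0001, -0.0009, -0.0139, 0.0958, 0.0296] dist 0.006
```

Call:
apply_moves(
  plan=[
    [0.002,0,-0.0003,0,0,0,1],
    [0.004,0,-0.0006,0,0,0,1],
    [0.0064,0,-0.0009,0,0,0,1],
    [0.0064,0,-0.0009,0,0,0,1],
    [0.0064,0,-0.0009,0,0,0,1],
  ],
)

```text
t: 9.2
eef_pos: [0.5624, 0.1679, 0.0551]
orientation: [0.132, 0.051, 0.99, -0.007]
ft_force: [4.7, -1.5, 1.9]
gripper_width: 0.0276
```

```bash
python3 -c "
from h import *
where(); go(-62,3,15)"
```

```text
t 9.20 S -3.57 lat 0.00 tilt 15.19 w -55.40 h0 3.30 Fs 4.81 Fz 1.88 F [ 4.68 -1.52  1.88] tq [-0.068 -0.59   0.006] g 0.0276
row [0.0064, 0.0, -0.0013, 0.004, 0.1885, 0.0237] dist 0.007
```

```bash
python3 -c "
from h import *
go(-62,3,13.5);go(-67,3,12)"
```

```text
row [0.0063, 0.0, 0.0001, 0.0037, 1.6885, 0.0238] dist 0.006
row [0.0111, 0.0, 0.0002, 0.0034, 3.1885, 0.0238] dist 0.011
```

Call:
apply_moves(
  plan=[
    [0.002,0,0,0,0.5,0,1],
    [0.004,0,0,0,1.1,0,1],
    [0.0063,0,0.0001,0,1.7,0,1],
    [0.0063,0,0.0001,0,1.7,0,1],
    [0.0063,0,0.0001,0,1.7,0,1],
  ],
)

```text
t: 9.62
eef_pos: [0.5572, 0.1684, 0.0538]
orientation: [0.118, 0.051, 0.992, -0.006]
ft_force: [4.9, -0.8, -0.2]
gripper_width: 0.0273
```

```bash
python3 -c "
from h import *
where(); go(-68,3,12)"
```

```text
t 9.62 S -8.84 lat 0.01 tilt 13.59 w -61.17 h0 3.39 Fs 4.95 Fz -0.21 F [ 4.9  -0.76 -0.21] tq [-0.119 -0.951  0.002] g 0.0273
row [0.0066, -0.0, 0.0003, 0.0222, 1.5928, 0.0171] dist 0.007
```

Call:
apply_moves(
  plan=[
    [0.002,0,0,0,0.5,0,1],
    [0.004,0,0.0001,0,1.0,0,1],
    [0.0066,0,0.0003,0,1.6,0,1],
    [0.0066,0,0.0003,0,1.6,0,1],
    [0.0066,0,0.0003,0,1.6,0,1],
  ],
)

```text
t: 10.03
eef_pos: [0.5522, 0.169, 0.0526]
orientation: [0.106, 0.051, 0.993, -0.005]
ft_force: [7.9, -2.6, -1.2]
gripper_width: 0.0274
```

```bash
python3 -c "
from h import *
for i in range(4): where(); f=cams.grab_frame('side')
cv2.imwrite('pics/s2.png',cv2.resize(f['color'][100:200,220:370,::-1],None,fx=5,fy=5,interpolation=cv2.INTER_CUBIC))
a=np.radians(YAW); e=np.array([np.cos(a),np.sin(a)]); n=np.array([-e[1],e[0]])
for s in(-63,-60,-51,-44,44,51,-69,-62): print(s,((proj(f,np.r_[U+e*s/1e3-n*.032,.043])-[220,100])*5).round(0))
go(-69,3,8)"
```

```text
t 10.03 S -13.86 lat 0.01 tilt 12.18 w -66.61 h0 3.43 Fs 8.16 Fz -1.21 F [ 7.94 -2.58 -1.21] tq [-0.223 -1.272 -0.007] g 0.0274
t 10.08 S -13.87 lat 0.03 tilt 12.18 w -66.62 h0 3.45 Fs 8.72 Fz -1.40 F [ 8.62 -1.33 -1.4 ] tq [-0.274 -1.287 -0.029] g 0.0281
t 10.13 S -13.86 lat 0.03 tilt 12.18 w -66.61 h0 3.46 Fs 8.45 Fz -1.26 F [ 8.32 -1.67 -1.26] tq [-0.273 -1.277 -0.011] g 0.0276
t 10.18 S -13.85 lat 0.03 tilt 12.18 w -66.60 h0 3.46 Fs 7.70 Fz 0.04 F [ 7.57 -1.61  0.04] tq [-0.245 -1.312  0.009] g 0.0276
-63 [[246. 307.]]
-60 [[254. 305.]]
-51 [[277. 301.]]
-44 [[296. 297.]]
44 [[517. 252.]]
51 [[534. 249.]]
-69 [[230. 310.]]
-62 [[249. 306.]]
row [0.0022, -0.0, 0.0039, 0.0491, 4.1751, 0.0112] dist 0.004
```

View pics/s2.png

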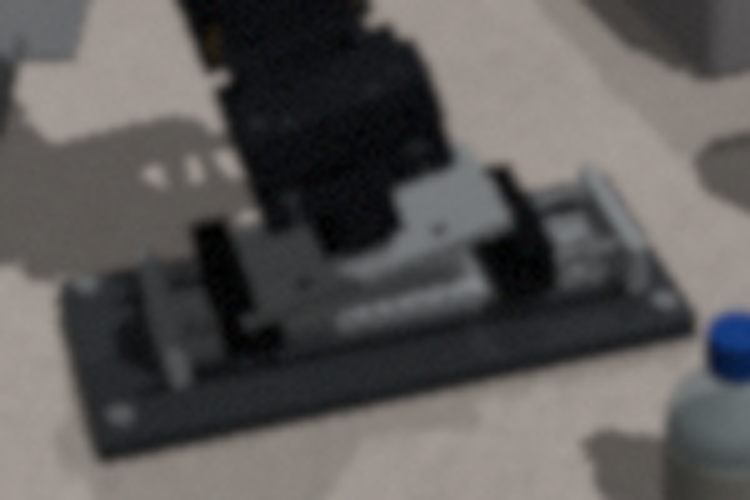

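The side view shows the near jaw pushed well back at crop (220,290). The plate's lower end is under its lip, and the other end is up at (460,185), just clear of the far lip. The force implies 15.6 mm of travel, which matches the geometry. I'll push to about 19 mm and start lowering.

```bash
python3 -c "
from h import *
go(-71,3,9);go(-71,3,5)"
```

```text
row [0.0042, -0.0, 0.0025, 0.0492, 3.1751, 0.0108] dist 0.005
row [0.0042, -0.0, 0.0063, 0.0488, 7.1751, 0.0125] dist 0.008
```

Call:
apply_moves(
  plan=[
    [0.002,0,0.0005,0,0.8,0,1],
    [0.0042,0,0.0012,0,1.6,0,1],
    [0.0042,0,0.002,0,2.4,0,1],
    [0.0042,0,0.0025,0,3.2,0,1],
    [0.0042,0,0.0025,0,3.2,0,1],
    [0.0042,0,0.0025,0,3.2,0,1],
  ],
)

```text
t: 10.73
eef_pos: [0.5504, 0.1691, 0.0499]
orientation: [0.08, 0.052, 0.995, -0.003]
ft_force: [8.5, -0.8, -1.4]
gripper_width: 0.0279
```

```bash
python3 -c "
from h import *
where(); go(-71,2.5,6);go(-71,2,3)"
```

```text
t 10.73 S -15.72 lat 0.00 tilt 9.21 w -69.24 h0 3.48 Fs 8.55 Fz -1.44 F [ 8.51 -0.85 -1.44] tq [-0.265 -1.546 -0.022] g 0.0279
row [0.0017, -0.0, 0.0037, 0.084, 3.2068, 0.0002] dist 0.004
row [0.0018, -0.0, 0.0071, 0.084, 6.2068, 0.0024] dist 0.007
```

Call:
apply_moves(
  plan=[
    [0.0025,0,0.0012,0,1.0,0,1],
    [0.0025,0,0.0025,0,2.1,0,1],
    [0.0025,0,0.0037,0,3.2,0,1],
    [0.0025,0,0.0048,0,4.2,0,1],
    [0.0025,0,0.006,0,5.2,0,1],
    [0.0025,0,0.0071,0,6.2,0,1],
    [0.0025,0,0.0071,0,6.2,0,1],
    [0.0025,0,0.0071,0,6.2,0,1],
  ],
)

```text
t: 11.4
eef_pos: [0.5512, 0.1691, 0.0436]
orientation: [0.029, 0.052, 0.998, -0.0]
ft_force: [10.2, -2.3, 2.5]
gripper_width: 0.0274
```

```bash
python3 -c "
from h import *
where(); go(-71.6,1.5,0.5);go(-71.6,1,0)"
```

```text
t 11.40 S -14.89 lat 0.05 tilt 3.30 w -69.52 h0 2.68 Fs 10.38 Fz 2.48 F [10.2  -2.29  2.48] tq [-0.265 -1.435  0.017] g 0.0274
row [0.002, -0.0001, 0.0037, 0.1277, 2.8006, -0.0053] dist 0.004
row [0.002, -0.0001, 0.0047, 0.1277, 3.3006, -0.0048] dist 0.005
```

```bash
python3 -c "
from h import *
f=cams.grab_frame('side'); g=cams.grab_frame('scene')
A=cv2.resize(f['color'][110:190,230:360,::-1],(780,480),interpolation=cv2.INTER_CUBIC)
cv2.imwrite('pics/s3.png',A)
where()
for z,nm in((27,'under'),):
  a=np.radians(YAW); e=np.array([np.cos(a),np.sin(a)]); n=np.array([-e[1],e[0]])
  for s,h in((-69,0),(-69,6),(41,6),(41,12),(41,0),(44,16),(51,16)):
    y=-.030 if s<44 else -.032
    print(s,h,((proj(f,np.r_[U+e*s/1e3+n*y,.027+h/1e3])-[230,110])*6).round(0))"
```

```text
t 11.50 S -14.96 lat 0.02 tilt 3.31 w -69.59 h0 2.71 Fs 10.35 Fz 2.37 F [10.22 -1.83  2.37] tq [-0.243 -1.445 -0.01 ] g 0.0275
-69 0 [[221. 349.]]
-69 6 [[219. 334.]]
41 6 [[550. 267.]]
41 12 [[550. 251.]]
41 0 [[551. 282.]]
44 16 [[560. 243.]]
51 16 [[581. 239.]]
```

View pics/s3.png

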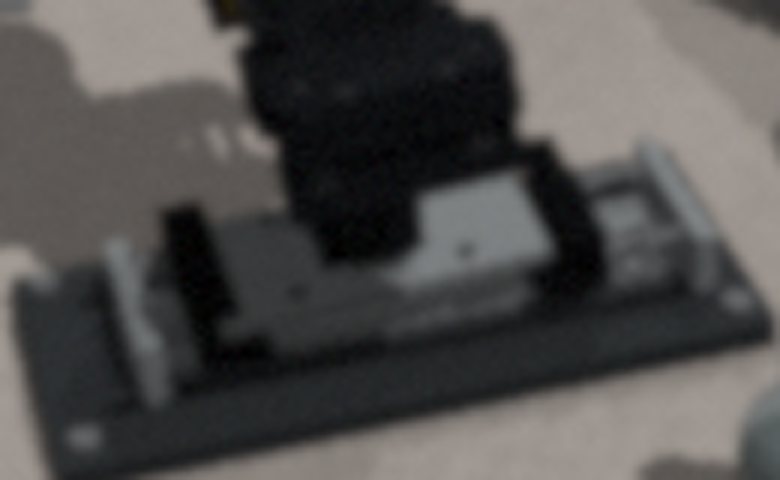

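The side view shows the near jaw well back. The far end of the plate (corner about (553,262)) is just inside and below the far lip, whose inner edge projects to (560,243). I'll finish levelling it.

Call:
apply_moves(
  plan=[
    [0.002,0,0.0009,0,0.7,0,1],
    [0.002,0,0.0018,0,1.4,0,1],
    [0.002,0,0.0028,0,2.1,0,1],
    [0.002,0,0.0037,0,2.8,0,1],
    [0.002,0,0.0037,0,2.8,0,1],
  ],
)

```text
t: 11.92
eef_pos: [0.5514, 0.1691, 0.0408]
orientation: [0.007, 0.052, 0.999, 0.001]
ft_force: [8.7, -1.9, 3.1]
gripper_width: 0.0277
```

```bash
python3 -c "
from h import *
where(); go(-71.6,1,0)"
```

```text
t 11.92 S -14.65 lat 0.04 tilt 0.76 w -69.58 h0 2.29 Fs 8.87 Fz 3.12 F [ 8.72 -1.89  3.12] tq [-0.203 -1.32   0.019] g 0.0277
row [0.002, -0.0, 0.002, 0.1718, 0.7571, -0.0232] dist 0.003
```

```bash
python3 -c "
from h import *
go(-71.6,2,-0.8); go(-64,2,-.8)"
```

```text
row [0.0019, -0.0, 0.0018, 0.172, 1.5571, -0.022] dist 0.003
row [-0.0057, -0.0, 0.0019, 0.172, 1.5571, -0.022] dist 0.006
```

Call:
apply_moves(
  plan=[
    [0.0019,0,0.0006,0,0.5,0,1],
    [0.0019,0,0.0012,0,1,0,1],
    [0.0019,0,0.0018,0,1.6,0,1],
    [0.0019,0,0.0018,0,1.6,0,1],
  ],
)

```text
t: 12.25
eef_pos: [0.5515, 0.169, 0.0397]
orientation: [-0.005, 0.052, 0.999, 0.002]
ft_force: [10.2, -1.3, 0.6]
gripper_width: 0.0275
```

```bash
python3 -c "
from h import *
where(); go(-65,2,-.8);go(-59,2,-.8)
f=cams.grab_frame('wrist'); cv2.imwrite('pics/w4.png',cv2.resize(f['color'][40:300,160:500,::-1],None,fx=2.25,fy=2.25,interpolation=cv2.INTER_CUBIC))
T=Rt(); T2=T.copy()
a=np.radians(YAW); e=np.array([np.cos(a),np.sin(a)]); n=np.array([-e[1],e[0]])
for s,y,h in((-62.6,0,16),(-62.6,30,6),(-62.6,-30,6),(44,0,16)): print(s,y,h,((proj(f,np.r_[U+e*s/1e3+n*y/1e3,.027+h/1e3],T)-[160,40])*2.25).round(0))"
```

```text
t 12.25 S -14.56 lat 0.04 tilt -0.60 w -69.60 h0 2.51 Fs 10.31 Fz 0.59 F [10.23 -1.3   0.59] tq [-0.236 -1.514  0.006] g 0.0275
row [-0.0046, -0.0, 0.0007, 0.2139, 0.1998, -0.0361] dist 0.005
row [-0.0106, -0.0, 0.0006, 0.2139, 0.1998, -0.0361] dist 0.011
-62.6 0 16 [[362. 267.]]
-62.6 30 6 [[495. 261.]]
-62.6 -30 6 [[228. 261.]]
44 0 16 [[361. 669.]]
```

View pics/w4.png

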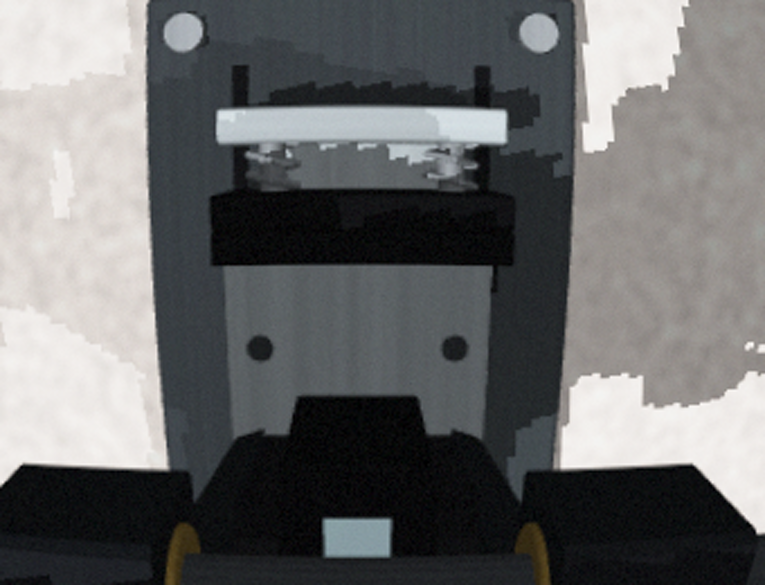

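The wrist view shows the near lip's edge at row 265, where I predicted 267 for 18.6 mm of travel. The plate runs under it, centred (columns 226–492 against the jaw's 211–514) and square. Now I ease it back.

Call:
apply_moves(
  plan=[
    [-0.001,0,0.0004,0,0.2,0,1],
    [-0.003,0,0.0006,0,0.2,0,1],
    [-0.005,0,0.0006,0,0.2,0,1],
    [-0.007,0,0.0006,0,0.2,0,1],
    [-0.007,0,0.0006,0,0.2,0,1],
    [-0.007,0,0.0006,0,0.2,0,1],
  ],
)

```text
t: 12.8
eef_pos: [0.5596, 0.1682, 0.0396]
orientation: [-0.005, 0.052, 0.999, 0.002]
ft_force: [6.4, -1.4, 0.7]
gripper_width: 0.0275
```

```bash
python3 -c "
from h import *
where(); go(-59,2,-.5);go(-55,2,-.3)"
```

```text
t 12.80 S -6.44 lat 0.03 tilt -0.62 w -61.49 h0 2.41 Fs 6.50 Fz 0.71 F [ 6.39 -1.39  0.71] tq [-0.216 -1.04  -0.03 ] g 0.0275
row [-0.0025, -0.0, 0.0003, 0.2359, -0.1206, -0.0368] dist 0.002
row [-0.0065, -0.0, 0.0, 0.2359, -0.3206, -0.0372] dist 0.006
```

Call:
apply_moves(
  plan=[
    [-0.0015,0,0.0002,0,0,0,1],
    [-0.003,0,0.0002,0,-0.1,0,1],
    [-0.0045,0,0.0001,0,-0.3,0,1],
    [-0.006,0,0,0,-0.4,0,1],
    [-0.006,0,0,0,-0.5,0,1],
    [-0.006,0,0,0,-0.5,0,1],
  ],
)

```text
t: 13.3
eef_pos: [0.5653, 0.1676, 0.0394]
orientation: [-0.001, 0.052, 0.999, 0.002]
ft_force: [2.1, -0.2, -0.3]
gripper_width: 0.0277
```

```bash
python3 -c "
from h import *
where(); go(-55,2,0);go(-55,0,0)"
```

```text
t 13.30 S -0.74 lat 0.02 tilt -0.16 w -55.76 h0 1.74 Fs 2.14 Fz -0.31 F [ 2.13 -0.23 -0.31] tq [-0.137 -0.186  0.007] g 0.0277
row [-0.0007, -0.0, -0.0004, 0.2276, -0.1607, -0.0375] dist 0.001
row [-0.0007, -0.0, 0.0016, 0.2276, -0.1607, -0.0375] dist 0.002
```

Call:
apply_moves(
  plan=[
    [-0.0007,0,0.0004,0.2,-0.2,0,1],
    [-0.0007,0,0.0008,0.2,-0.2,0,1],
    [-0.0007,0,0.0012,0.2,-0.2,0,1],
    [-0.0007,0,0.0016,0.2,-0.2,0,1],
    [-0.0007,0,0.0016,0.2,-0.2,0,1],
  ],
)

```text
t: 13.72
eef_pos: [0.5659, 0.1676, 0.0377]
orientation: [0.0, 0.052, 0.999, 0.0]
ft_force: [0.1, 0.4, 2.8]
gripper_width: 0.0275
```

```bash
python3 -c "
from h import *
where(); go(-55,0,0)"
```

```text
t 13.72 S -0.15 lat 0.12 tilt 0.03 w -55.15 h0 -0.11 Fs 0.05 Fz 2.77 F [0.09 0.42 2.77] tq [ 0.07  -0.024  0.019] g 0.0275
row [-0.0002, -0.0001, -0.0001, 0.0315, 0.0284, -0.0316] dist 0.0
```

Call:
apply_moves(
  plan=[
    [0,0,0.0005,0,0,0,1],
    [0,0,0.001,0,0,0,1],
    [0,0,0.001,0,0,0,1],
    [0,0,0.001,0,0,0,1],
  ],
)

```text
t: 14.05
eef_pos: [0.5665, 0.1676, 0.0377]
orientation: [0.001, 0.052, 0.999, 0.0]
ft_force: [0.8, -1.1, 7.8]
gripper_width: 0.0276
```

```bash
python3 -c "
from h import *
where()"
```

```text
t 14.05 S 0.54 lat 0.13 tilt 0.14 w -54.45 h0 -0.25 Fs 0.89 Fz 7.83 F [ 0.78 -1.08  7.83] tq [-0.125  0.01   0.06 ] g 0.0276
```

Call:
apply_moves(
  plan=[
    [0,0,0.0008,0,0,0,1],
    [0,0,0.0013,0,0,0,1],
    [0,0,0.0013,0,0,0,1],
    [0,0,0.0013,0,0,0,1],
  ],
)

```text
t: 14.38
eef_pos: [0.5674, 0.1675, 0.0376]
orientation: [0.002, 0.052, 0.999, 0.0]
ft_force: [-0.8, -1.0, 10.8]
gripper_width: 0.0272
```

```bash
python3 -c "
from h import *
where()"
```

```text
t 14.38 S 1.36 lat 0.14 tilt 0.27 w -53.62 h0 -0.41 Fs -0.73 Fz 10.77 F [-0.83 -0.98 10.77] tq [-0.218  0.233 -0.037] g 0.0272
```

Call:
apply_moves(
  plan=[
    [0,0,0,0,0,0,0],
    [0,0,0,0,0,0,0],
    [0,0,0,0,0,0,-0.3],
    [0,0,0,0,0,0,-0.3],
    [0,0,0,0,0,0,-0.3],
    [0,0,0,0,0,0,-0.3],
    [0,0,0,0,0,0,-0.3],
  ],
)

```text
t: 14.97
eef_pos: [0.5673, 0.1675, 0.0375]
orientation: [0.002, 0.052, 0.999, 0.0]
ft_force: [0.6, 0.8, -0.4]
gripper_width: 0.0569
```

```bash
python3 -c "
from h import *
where(); to([.61,.163,.17],YAW)"
```

```text
t 14.97 S 1.27 lat 0.14 tilt 0.25 w -53.71 h0 -0.52 Fs 0.51 Fz -0.35 F [ 0.6   0.77 -0.35] tq [-0.015 -0.011  0.06 ] g 0.0569
row [-0.0435, 0.0001, -0.1323, 0.0477, 0.254, -0.0253] dist 0.139
```

Lift straight up, then shift away for a view.

Call:
apply_moves(
  plan=[
    [0,0,-0.01,0,0,0,-0.3],
    [0,0,-0.025,0,0,0,-0.3],
    [0,0,-0.05,0,0,0,-0.3],
    [0,0,-0.08,0,0,0,-0.3],
    [-0.02,0,-0.11,0,0.2,0,-0.3],
    [-0.05,0,-0.13,0,0.2,0,-0.3],
    [-0.075,0,-0.15,0,0.2,0,-0.3],
    [-0.085,0,-0.17,0,0.2,0,-0.3],
    [-0.085,0,-0.17,0,0.2,0,-0.3],
    [-0.085,0,-0.17,0,0.2,0,-0.3],
    [-0.085,0,-0.17,0,0.2,0,-0.3],
  ],
)

```text
t: 15.88
eef_pos: [0.6501, 0.1588, 0.2069]
orientation: [-0.0, 0.052, 0.999, 0.0]
ft_force: [0.5, -1.1, 0.3]
gripper_width: 0.0574
```

Run:
```python
from h import *
where(); T=Rt(); f=cams.grab_frame("wrist"); a=np.radians(YAW); e=np.array([np.cos(a),np.sin(a)]); n=np.array([-e[1],e[0]])
s=np.arange(-100,100,.4)/1e3; y=np.arange(-45,45,.4)/1e3; S,Y=np.meshgrid(s,y); P=U+S[...,None]*e+Y[...,None]*n
o=[]
for z in(.043,.033):
    uv=proj(f,np.c_[P.reshape(-1,2),np.full(S.size,z)],T).reshape(*S.shape,2).astype(np.float32)
    o.append(cv2.remap(f["color"],uv[...,0],uv[...,1],cv2.INTER_LINEAR)[:,:,::-1])
g=cams.grab_frame("side"); A=cv2.resize(g["color"][110:190,230:360,::-1],(600,370),interpolation=cv2.INTER_CUBIC)
B=cv2.convertScaleAbs(cv2.resize(o[0],(500,225)),alpha=1.8); C=np.zeros((600,600,3),np.uint8); C[:225,:500]=B; C[230:600]=A; cv2.imwrite("pics/fin.png",C)
cv2.imwrite("pics/fr33.png",o[1]); cv2.imwrite("pics/fr43.png",o[0])
```

```text
t 15.88 S 84.54 lat 0.03 tilt -0.06 w 29.53 h0 169.19 Fs 0.57 Fz 0.33 F [ 0.46 -1.11  0.33] tq [-0.008  0.036  0.026] g 0.0574
```

View pics/fin.png

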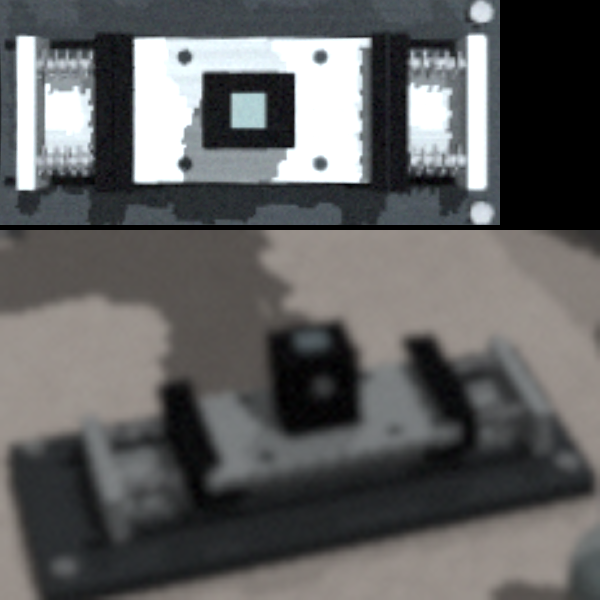

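The final view shows the carrier square and under both lips, with the springs about equal: lip edges at columns 134 and 372, end bars at 26 and 477. Next I'll check level numerically, using the hole spacing at each end against the end bars.

Run:
```python
from h import *
T=Rt(); f=cams.grab_frame("wrist"); print("cam z",(T@f["hand_eye"])[:3,3])
a=np.radians(YAW); e=np.array([np.cos(a),np.sin(a)]); n=np.array([-e[1],e[0]])
s=np.arange(-105,105,.2)/1e3; y=np.arange(-45,45,.2)/1e3; S,Y=np.meshgrid(s,y); P=U+S[...,None]*e+Y[...,None]*n
uv=proj(f,np.c_[P.reshape(-1,2),np.full(S.size,.033)],T).reshape(*S.shape,2).astype(np.float32)
g=cv2.GaussianBlur(cv2.cvtColor(cv2.remap(f["color"],uv[...,0],uv[...,1],cv2.INTER_CUBIC),cv2.COLOR_RGB2GRAY),(0,0),1.5).astype(float)
H=[]
for sx,yy in((-28,-22),(-28,22),(27,-22),(27,22)):
    j=int((sx+105)*5);i=int((yy+45)*5); w=g[i-32:i+32,j-32:j+32]; bg=np.median(w); m=np.clip(bg*.75-w,0,None)
    I,J=np.mgrid[:64,:64]; H.append((((J*m).sum()/m.sum()+j-32)/5-105,((I*m).sum()/m.sum()+i-32)/5-45))
H=np.array(H); print(H, "y spacing",H[1,1]-H[0,1],H[3,1]-H[2,1],"x",H[2:,0]-H[:2,0])
def edges(col,lo,hi):
    p=np.median(g[:,col-6:col+6],1); d=np.gradient(p); return [ (np.argmax(d[:225]))/5-45,(225+np.argmin(d[225:]))/5-45]
for sx in(-40,-35,-22,22,35,40): k=edges(int((sx+105)*5),0,0); print("plate",sx,k,round(k[1]-k[0],2))
for sx in(-93,94): k=edges(int((sx+105)*5),0,0); print("bar",sx,k,round(k[1]-k[0],2))
r=g[200:250].mean(0); d=np.gradient(r); idx=[(round(i/5-105,1),round(d[i],1)) for i in range(2,len(d)-2) if abs(d[i])>2 and abs(d[i])==abs(d[i-4:i+5]).max()]; print(idx)
```

```text
cam z [0.5784 0.1649 0.3529]
[[-27.5276 -22.9932]
 [-27.0766  20.974 ]
 [ 28.6018 -23.0702]
 [ 28.6107  21.0066]] y spacing 43.967223076526444 44.07681615727637 x [56.1294 55.6873]
plate -40 [np.float64(-31.2), np.float64(29.200000000000003)] 60.4
plate -35 [np.float64(-31.0), np.float64(28.599999999999994)] 59.6
plate -22 [np.float64(-30.6), np.float64(28.400000000000006)] 59.0
plate 22 [np.float64(-30.8), np.float64(28.799999999999997)] 59.6
plate 35 [np.float64(-30.8), np.float64(28.799999999999997)] 59.6
plate 40 [np.float64(-30.8), np.float64(29.0)] 59.8
bar -93 [np.float64(-31.8), np.float64(31.799999999999997)] 63.6
bar 94 [np.float64(-32.2), np.float64(31.799999999999997)] 64.0Traceback (most recent call last):
  File "<stdin>", line 16, in <module>
    return umr_maximum(a, axis, None, out, keepdims, initial, where)
ValueError: zero-size array to reduction operation maximum which has no identity
```

```bash
python3 -c "
from cell import job,monitor
print(monitor.read_state()['t'], job.close_job())"
```

```text
the job is handed in; nothing more can be done
16.0333 None
```

I loaded the carrier in the sprung holder and handed the job in at about 16 s of the 69 s allowed. No verdict is reported.

**What I did:** I gripped the block and tilted the plate about 15°. I pushed its lower end under the near jaw's lip and pressed that jaw back. I then lowered the far end past the far lip, eased the plate back to centre, pressed it down and let go.

**On the way:**
- **Jaw travel:** the near jaw went back about 18.6 mm. Spring force and geometry agreed at 15.6 mm, and the wrist camera matched the position at 18.6 mm.
- **Forces:** the wrist showed at most about 10.5 N sideways and about 13 N pressing down, counting the carrier's weight.

**Last checks:**
- **Seating:** pressing down stopped within about 0.4 mm of the expected ledge height. I did not measure the final height separately; the apparent plate width fits it only to about 2 mm.
- **Level:** hole spacing at the two ends gave a tilt of about 0.014 rad at most. The end bars suggest part of that is camera error.
- **Position:** the plate was under both lips and looked square in the view. It was about 1 mm off the centre line.
- **Jaws:** the raw picture gave about 2.4 mm (near) and 4.8 mm (far). After correcting for a 0.8 mm centring offset, that is about 3 to 4 mm each. Either reading is inside 1.5 to 6.5 mm.
- **Not completed:** the script meant to re-measure jaw position stopped with an error in its last step, so the jaw figures come from the picture alone.
- **Surroundings:** the gripper was lifted clear. I did not measure the bystanders again, but the arm's path never came near them.

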